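# Close the canister's inner lid and lift off its wooden cover

### The job

The coffee canister is to be shut under its inner lid and the wooden cover taken off for washing: pick up the two nested lids together by the steel stem, lower them gently (no dropping) onto the blue canister so that the inner steel lid is fully seated in its mouth, and let go of the stem. Then take the wooden outer cover by its collar and lift it alone, straight up off the stem, leaving the inner lid seated and undisturbed; never separate the two lids before the inner one is seated, keep the canister upright where it stands, and leave the other things alone. Finish while still holding the cover level over the canister, its underside clear above the stem's tip.

Things in the scene. Friction and masses are not known exactly. Their poses are not given: they have to be found in the camera images.
- canister: Loose blue stoneware canister with two white bands, about 0.8 kg: open round pot, outer diameter 94 mm, mouth diameter 86 mm (4 mm wall), 75 mm high, stands upright on the counter. Origin: centre of the underside, z up.
- inner_lid: Inner lid, 0.22 kg: dark rubber plug (diameter 76 mm, 14 mm high), steel flange on it (diameter 94 mm, z 14 to 19 mm), upright steel stem on its axis (diameter 15 mm, z 19 to 77 mm). Origin: centre of the plug's underside, z up. Starts standing on the counter, the cover nested on it; lifting the stem carries both. Seated: flange on the canister's rim, origin 61 mm above the canister's.
- outer_lid: Outer cover, 0.14 kg: light wood disc, diameter 108 mm, 8 mm thick, 24 mm hole for the stem, rim down to z -4 mm round the flange (3 mm play); round the hole a darker wooden collar, diameter 36 mm, z 8 to 24 mm. Origin: centre of the disc's underside, z up. Nested, it lies loose on the flange, origin 19 mm above the inner lid's; the stem stands 34 mm out of the collar.
- tamper: Bystander: coffee tamper with brown handle, 58 mm diameter, 90 mm high; origin under its centre.
- mug_2: Bystander: cream cup, 59x83x55 mm; origin underneath.
- tub_1: Bystander: pink tub, 72 mm wide, 71 mm high; origin underneath.
- jar: Bystander: glass jar with grey lid, 58 mm diameter, 90 mm high; origin underneath.
- sugar_pourer: Bystander: glass sugar pourer, 68 mm wide, 142 mm high; origin underneath.
- teaspoon: Bystander: steel teaspoon, 130 mm long, lying; origin underneath.
- notebook: Bystander: black notebook 120x80x16 mm, lying; origin underneath.
Mind the look-alikes: they are no part of the job. What is meant by the canister is not yellow, and is the larger of those in its own colour.

How it is judged:
By the outcome, as a careful person would: the job done as asked, in the order asked, and still so for the second after the job is handed in, while the arm keeps its last pose, push and grip.
It also fails if it takes over 51 s, if anything falls off the work surface, if the arm or the gripper's body presses on something with over 40 N, if the wrist force passes 120 N, or if a joint passes its speed limit or range.

### The arm

A 7-joint arm with a two-finger parallel gripper is mounted at the origin on a cart in front of the work surface, level with it; the furniture and walls round the work are solid. World frame = base frame: x ahead of the robot, y to its left, z up, the work surface at z = 0. Lengths are in m, angles in rad, forces in N, time in s.
With the tool pointing down it reaches from about 0.35 to 0.9 m from the base axis. Payload 7.2 kg.
Tool frame: the origin (TCP) lies between the finger pads; the fingertips stand 8 mm ahead of it and the grasp point (between the pads) lies 11 mm behind it (r.tips_ahead is the distance from the TCP to the fingertips, in m); z points along the fingers, y is the direction in which the jaws open and shut (so a half turn about z gives the same grasp; the last joint's range is limited). The gripper opens to 88 mm and grips with 3 to 60 N. Pads are 20 mm wide; open, the fingers measure 115 mm over their backs; the gripper's body (75 mm by 178 mm) begins 61 mm behind the grasp point.
Start: joints at [1.041, 0.411, -0.013, 1.596, 0.006, 1.134, -0.082], TCP at [0.278, -0.56, 0.231] pointing down, gripper open.
Joint ranges: [-2.95, 2.95], [-0.29, 1.99], [-1.47, 1.44], [0.14, 2.54], [-1.03, 4.17], [0.13, 1.85], [-2.86, 2.86]. Speed limits (rad/s): [2.39, 2.39, 3.01, 3.01, 3.14, 3.14, 3.14].

### API

Orientations are given as a rotation vector (axis times angle).
In Python, from cell import r gives the robot as it stands.
- The arm moves only by the shell command python3 -m inch 'ROWS' [FORCE]. ROWS is JSON, one flat list of numbers, 5 for each row, row after row: the opening in per cent of the stroke, from 0 (shut) to 100 (fully open), then the shift along the tool's x, y, z in m, then the turn about the tool's z in degrees. In form: [jaw, dx, dy, dz, spin, jaw, dx, dy, dz, spin, ...]. A call has 1 to 12 rows; each row shifts and turns the commanded pose from where the row before left it, along the tool's axes as they then stand; what a row does not reach is not made up. A row lasts 1/8 s, in which the tool goes at most 62.5 mm and 10.7 degrees, less where a joint would pass 70% of its speed; a pose out of reach is approached as far as the arm can. A call with a gripper value outside its range is refused whole. The fingers move at their own pace and stop on an object; FORCE is the grip in N (left out, the last holds). Time passes only in rows, so rows that do not move let the fingers close. It gives the time, the measured TCP pose, the force and the opening at its end, in the units of the state.
- r.read_state(): the state, without advancing time (a new reading comes with each control period).
- r.read_camera(name): name is "scene" or "top" or "wrist"; returns the picture (480x640x3 uint8, red, green, blue); there is no depth.
- r.calibration(name): a dict with "vertical_fov" (degrees; the focal length in pixels is half the picture's height over the tangent of half this angle, whatever the lens; pixels are square), "cx", "cy" (the principal point, pixels), "world_from_camera" (4x4, takes a point from camera to world coordinates); the wrist camera has in their place "T_tool_cam" (4x4, takes a point from camera to tool coordinates, whose origin is the TCP and whose axes are the flange's). Camera axes: x right, y up, looking along -z (the intrinsics and any distortion apply to the point x, -y, -z); pixel columns grow to the right and rows downward; lengths in m; the calibration is good to about 2 mm. The wrist camera is an equidistant fisheye: a pixel r from the principal point sees the ray r / f radians off the axis. A picture is of the moment at which its call begins: read the wrist's pose just before it. calibration takes no time and is no camera call.
- r.job_done(): hands the job in, once; it reports no verdict.
The state is a dict: "clock": time; "joint_positions": joint angles; "joint_velocities": joint speeds; "effort": joint torques, N m; "tool_pos": TCP position; "orientation": TCP orientation; "contact_force": force on the tool from outside, world axes, zero at the start; "ft_torque": the same for the moment, N m; "gripper_width": finger opening in m.
Only numpy, scipy, OpenCV 4.12 (cv2) and the standard library are available. Lean on these libraries where they do the work, as an engineer would, in place of code of your own. Each camera call takes 0.05 s, during which the arm holds its last target. There are 200 camera calls.

## Working session

There is one attempt and no reset: what is moved stays moved. The work goes in short steps, Python scripts to look and compute and a shell command to move; the robot and the scene stay as the last step left them, time stands still between calls to the robot, and variables do not carry over. Pictures are saved under pics/ and viewed, about 8 in all and at most 12, crops included, and the job is handed in when it is done.

```bash
mkdir -p pics; ls; python3 - <<'E'
from cell import r
import cv2,numpy as np
s=r.read_state();print({k:np.round(v,3) for k,v in s.items()})
for n in("scene","top"):
    c=r.calibration(n);print(n,c)
    cv2.imwrite(f"pics/{n}0.png",r.read_camera(n)[:,:,::-1])
print(r.calibration("wrist"))
E
```

```text
pics
{'clock': np.float64(0.0), 'joint_positions': array([ 1.041,  0.412, -0.013,  1.597,  0.006,  1.134, -0.082]), 'joint_velocities': array([ 0.001,  0.001,  0.   , -0.001,  0.002, -0.001,  0.002]), 'effort': array([ 1.0000e-03, -5.8795e+01,  6.4200e-01, -2.9108e+01, -5.4000e-02,
        1.8000e-02,  0.0000e+00]), 'tool_pos': array([ 0.278, -0.559,  0.23 ]), 'orientation': array([-3.057e+00, -7.190e-01,  1.000e-03]), 'contact_force': array([ 0.546,  0.277, -0.399]), 'ft_torque': array([-0.005,  0.005, -0.036]), 'gripper_width': np.float64(0.087)}
scene {'vertical_fov': 49.95911457575915, 'cx': 321.8552900260612, 'cy': 231.7612506333171, 'world_from_camera': array([[-0.51597173,  0.60242207, -0.60898343, -0.33468859],
       [-0.85655896, -0.35542596,  0.37413787,  0.784947  ],
       [ 0.00894039,  0.71467478,  0.69939977,  1.10360259],
       [ 0.        ,  0.        ,  0.        ,  1.        ]])}
top {'vertical_fov': 54.371518574223856, 'cx': 314.4061514565763, 'cy': 238.86926606628109, 'world_from_camera': array([[-5.82838997e-02,  9.74950249e-01, -2.14650877e-01,
         3.70929889e-01],
       [-9.98300039e-01, -5.68909250e-02,  1.26670705e-02,
         2.15082952e-01],
       [ 1.38076636e-04,  2.15024265e-01,  9.76608697e-01,
         1.15542126e+00],
       [ 0.00000000e+00,  0.00000000e+00,  0.00000000e+00,
         1.00000000e+00]])}
{'vertical_fov': 65.70646984690485, 'cx': 316.9110593204366, 'cy': 240.8315352613553, 'T_tool_cam': array([[ 7.95495775e-04,  9.52100607e-01,  3.05783912e-01,
         8.50267299e-02],
       [ 9.99997953e-01, -1.88516951e-04, -2.01451750e-03,
        -8.07498386e-04],
       [-1.86037789e-03,  3.05784889e-01, -9.52098808e-01,
        -1.53650143e-01],
       [ 0.00000000e+00,  0.00000000e+00,  0.00000000e+00,
         1.00000000e+00]])}
```

View pics/scene0.png

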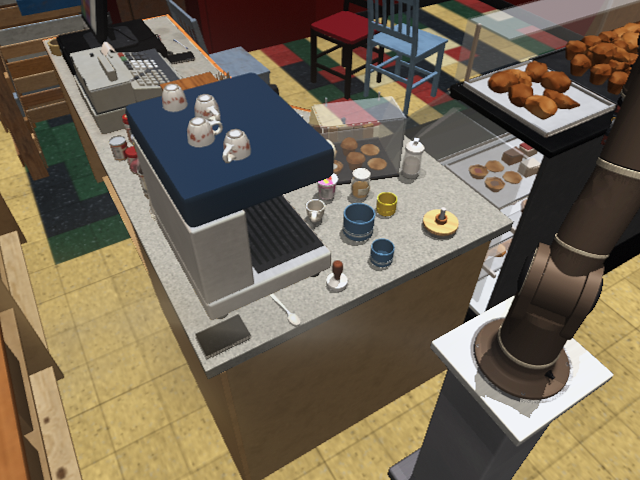

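View pics/top0.png

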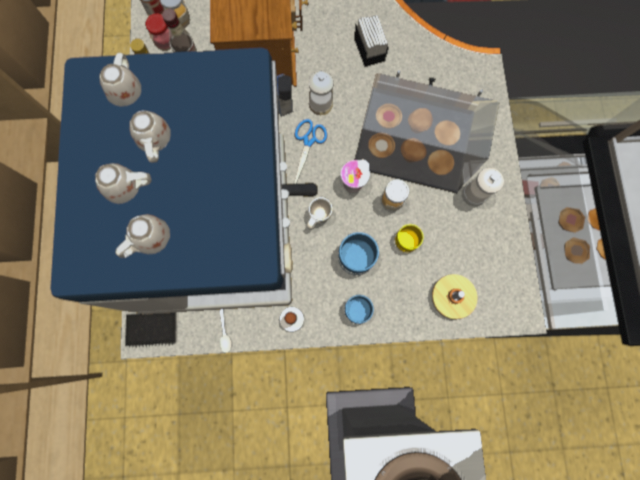

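The scene camera shows the lids at (440,224) and the large blue pot at (359,222). The look-alikes are the small blue pot at (382,252) and the yellow pot at (387,204). In the top view these are: lids (456,297), large blue (358,253), small blue (359,310), yellow (410,238). I choose the large blue one and will check it with a crop and its measured diameter.

```bash
cat > h.py <<'E'
import cv2,numpy as np
from cell import r
def ray(n,px):
    c=r.calibration(n);f=240/np.tan(np.radians(c["vertical_fov"])/2);T=c["world_from_camera"]
    p=np.atleast_2d(np.asarray(px,float))
    d=np.c_[(p[:,0]-c["cx"])/f,-(p[:,1]-c["cy"])/f,-np.ones(len(p))]@T[:3,:3].T
    return T[:3,3],d
def onz(n,px,z):
    o,d=ray(n,px);return o+d*((z-o[2])/d[:,2])[:,None]
def blobs(im,lo,hi,box,k=3):
    h=cv2.cvtColor(im,cv2.COLOR_RGB2HSV);m=cv2.inRange(h,lo,hi)
    x0,y0,x1,y1=box;mm=np.zeros_like(m);mm[y0:y1,x0:x1]=m[y0:y1,x0:x1]
    cs=cv2.findContours(mm,cv2.RETR_EXTERNAL,cv2.CHAIN_APPROX_NONE)[0]
    return sorted(cs,key=cv2.contourArea)[::-1][:k]
def circ(P):
    A=np.c_[2*P[:,:2],np.ones(len(P))];s=np.linalg.lstsq(A,(P[:,:2]**2).sum(1),rcond=None)[0]
    return s[:2],2*np.sqrt(s[2]+s[:2]@s[:2])
E
python3 - <<'E'
from h import *
im={n:cv2.imread(f"pics/{n}0.png")[:,:,::-1].copy() for n in("scene","top")}
for n,bc,bl in(("scene",(330,190,410,275),(415,200,465,245)),("top",(325,225,390,335),(425,265,485,330))):
    for c in blobs(im[n],(95,60,40),(125,255,255),bc,2):
        h=cv2.convexHull(c)[:,0];print(n,"blue",cv2.boundingRect(c),cv2.contourArea(c),circ(onz(n,h,.075)))
    for c in blobs(im[n],(10,60,110),(35,255,255),bl,1):
        h=cv2.convexHull(c)[:,0];print(n,"lid",cv2.boundingRect(c),circ(onz(n,h,.025)))
a=cv2.resize(im["scene"][185:275,325:475],None,fx=4,fy=4,interpolation=2)
b=cv2.resize(im["top"][225:335,325:490],None,fx=3.6,fy=2.2,interpolation=2)[:240]
b=cv2.resize(im["top"][265:330,425:490],None,fx=3.6,fy=3.6,interpolation=2)
o=np.zeros((600,600,3),np.uint8);o[:360]=a;o[360:594,:234]=b
cv2.imwrite("pics/crop1.png",o[:,:,::-1])
E
```

```text
scene blue (344, 203, 32, 31) 772.0 (array([0.55767817, 0.11186849]), np.float64(0.12297559211210024))
scene blue (371, 239, 23, 24) 419.0 (array([0.41623792, 0.12925326]), np.float64(0.08151257359351075))
scene lid (423, 209, 36, 26) (array([ 0.45922729, -0.12863303]), np.float64(0.11108535656754263))
top blue (339, 233, 40, 40) 1202.5 (array([0.57093965, 0.09995861]), np.float64(0.0944504410516598))
top blue (345, 295, 28, 29) 595.5 (array([0.43870552, 0.10957235]), np.float64(0.0643535495155779))
top lid (432, 274, 46, 46) (array([ 0.4585978 , -0.12807993]), np.float64(0.10915788465985111))
```

View pics/crop1.png

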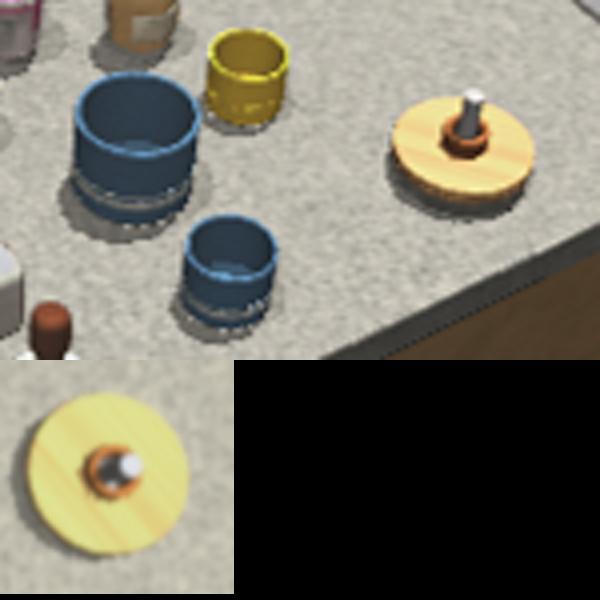

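```bash
python3 - <<'E'
from h import *
from scipy.spatial.transform import Rotation as R
s=r.read_state();M=R.from_rotvec(s["orientation"]).as_matrix();print(np.round(M,3))
def tri(a,b):
    o1,d1=ray("scene",a);o2,d2=ray("top",b);d1,d2=d1[0],d2[0]
    k=np.linalg.lstsq(np.c_[d1,-d2],o2-o1,rcond=None)[0];p,q=o1+k[0]*d1,o2+k[1]*d2
    return np.round((p+q)/2,3),np.round(np.linalg.norm(p-q),3)
print("tray",tri((450,90),(588,132)),tri((550,138),(622,345)))
tp=325+474/4,185+96/4; tt=425+130/3.6,265+105/3.6
print("tip",tri((tp),(tt)),onz("scene",tp,.077),onz("top",tt,.077))
# far rim check of canister from scene: hull upper part
cv2.imwrite("pics/w0.png",r.read_camera("wrist")[:,:,::-1])
print("yellow",onz("top",(410,238),.05),"jar",onz("top",(397,190),.09))
E
```

```text
[[ 0.895  0.446 -0.001]
 [ 0.446 -0.895  0.001]
 [-0.    -0.001 -1.   ]]
tray (array([ 0.763, -0.379,  0.253]), np.float64(0.0)) (array([ 0.331, -0.315,  0.337]), np.float64(0.013))
tip (array([ 0.458, -0.129,  0.076]), np.float64(0.0)) [[ 0.45759278 -0.12813745  0.077     ]] [[ 0.45808128 -0.12862957  0.077     ]]
yellow [[ 0.60255098 -0.0306493   0.05      ]] jar [[ 0.71298329 -0.00275115  0.09      ]]
```

View pics/w0.png

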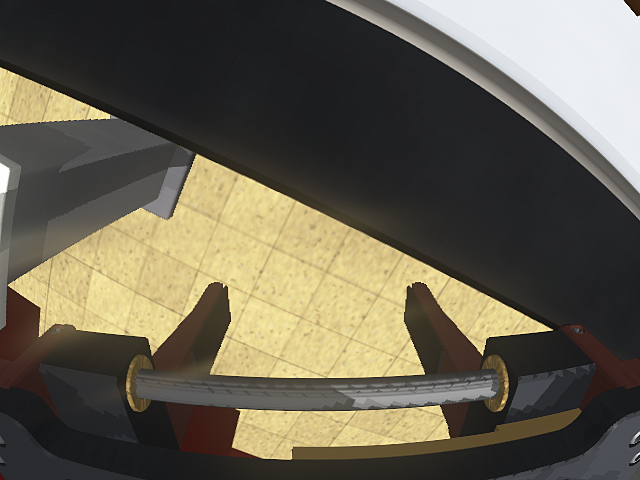

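The wrist view shows the dark cabinet front just ahead of the gripper (+x side), so I go along +y first, then +x. The stem tip triangulates to (0.458,-0.129,0.076), and its true height is 0.077.

```bash
python3 -m inch '[60,0.008,-0.022,0,0,60,0.0216,-0.0455,0,0,60,0.0216,-0.0455,0,0,60,0.0216,-0.0455,0,0,60,0.0216,-0.0455,0,0,60,0.0216,-0.0455,0,0,60,0.012,-0.024,0,0,60,0,0,0,0]' 20
python3 - <<'E'
from h import *
def tri(a,b):
    o1,d1=ray("scene",a);o2,d2=ray("top",b);d1,d2=d1[0],d2[0]
    k=np.linalg.lstsq(np.c_[d1,-d2],o2-o1,rcond=None)[0];p,q=o1+k[0]*d1,o2+k[1]*d2
    return np.round((p+q)/2,3),np.round(np.linalg.norm(p-q),3)
print("machine",tri((333,145),(280,290)),tri((283,75),(270,50)))
E
```

```text
clock: 1.15
tool_pos: [0.2711, -0.2563, 0.2308]
orientation: [3.057, 0.723, 0.0]
contact_force: [0.3, -0.1, -0.1]
gripper_width: 0.0526
machine (array([0.454, 0.267, 0.447]), np.float64(0.012)) (array([0.819, 0.238, 0.461]), np.float64(0.068))
```

```bash
python3 -m inch '[60,0.0224,-0.003,0,0,60,0.0449,-0.0062,0,0,60,0.0449,-0.0062,0,0,60,0.0449,-0.0062,0,0,60,0.0449,-0.0062,0.02,0,60,0.0224,-0.0032,0.04,0,60,0,0,0.04,0,60,0,0,0,0,60,0,0,0,0]'
cat >> h.py <<'E'
from scipy.spatial.transform import Rotation as R
def wonz(px,z,s):
    c=r.calibration("wrist");f=240/np.tan(np.radians(c["vertical_fov"])/2);T=c["T_tool_cam"]
    p=np.atleast_2d(np.asarray(px,float))-[c["cx"],c["cy"]];q=np.linalg.norm(p,axis=1);th=q/f
    q=np.maximum(q,1e-9)
    d=np.c_[np.sin(th)*p[:,0]/q,-np.sin(th)*p[:,1]/q,-np.cos(th)]
    M=R.from_rotvec(s["orientation"]).as_matrix()
    o=np.array(s["tool_pos"])+M@T[:3,3];d=d@(M@T[:3,:3]).T
    return o+d*((z-o[2])/d[:,2])[:,None]
E
python3 - <<'E'
from h import *
s=r.read_state();im=r.read_camera("wrist");cv2.imwrite("pics/w1.png",im[:,:,::-1])
print(s["tool_pos"],s["orientation"])
E
```

```text
clock: 2.28
tool_pos: [0.459, -0.1308, 0.1316]
orientation: [3.058, 0.717, 0.001]
contact_force: [0.5, 0.1, 0.3]
gripper_width: 0.0524
[ 0.45895953 -0.13079282  0.13159427] [3.05819498e+00 7.17213883e-01 1.11325271e-03]
```

View pics/w1.png

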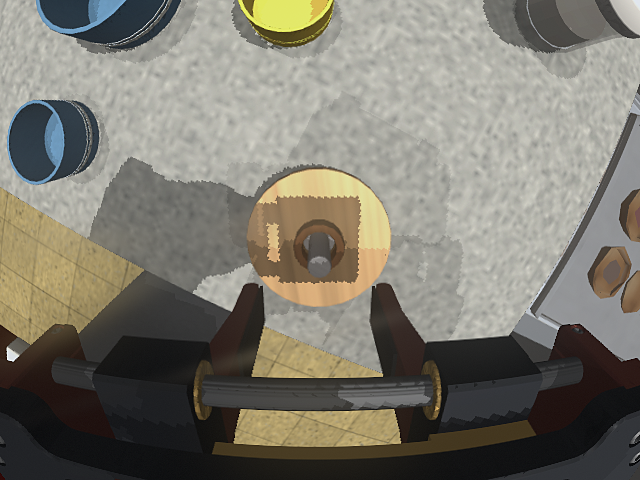

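The stem tip is at about (319,268), the collar at (320,243), and the stem is centred between the fingers.

```bash
python3 - <<'E'
from h import *
s=r.read_state();M=R.from_rotvec(s["orientation"]).as_matrix()
for px,z in(((319,267),.077),((320,244),.043),((319,237),.027)):
    P=wonz(px,z,s)[0];print(P,(P-s["tool_pos"])@M)
E
```

```text
[ 0.46099289 -0.13103654  0.077     ] [0.00137062 0.00090825 0.05508391]
[ 0.46452283 -0.13037229  0.043     ] [0.00477684 0.0018308  0.0890905 ]
[ 0.46437571 -0.12983307  0.027     ] [0.00486081 0.00125801 0.10508979]
```

```bash
python3 -m inch '[60,0.001,0.001,0.03,0,60,0,0,0.025,0,60,0,0,0.015,0,60,0,0,0.0065,0,60,0,0,0,0,0,0,0,0,0,0,0,0,0,0,0,0,0,0,0,0,0,0,0,0,0,0,0,0,0,0,0,0,0,0]' 35
```

```text
clock: 3.7
tool_pos: [0.4598, -0.1306, 0.0542]
orientation: [3.058, 0.719, 0.0]
contact_force: [0.6, -2.3, 0.9]
gripper_width: 0.0139
```

```bash
python3 -m inch '[0,0,0,-0.005,0,0,0,0,-0.01,0,0,0,0,-0.02,0,0,0,0,-0.025,0,0,0,0,-0.025,0,0,0,0,-0.015,0,0,0,0,-0.01,0,0,0,0,0,0,0,0,0,0,0]' 
python3 - <<'E'
from h import *
s=r.read_state();im=r.read_camera("wrist");cv2.imwrite("pics/w2.png",im[:,:,::-1])
# canister from the wrist view
for c in blobs(im,(95,60,40),(125,255,255),(0,0,640,330),2):print(cv2.boundingRect(c))
im=r.read_camera("scene")
a=cv2.resize(im[150:270,330:490],None,fx=3.75,fy=3.75,interpolation=2)
cv2.imwrite("pics/s2.png",a[:,:,::-1])
E
```

```text
clock: 4.82
tool_pos: [0.4591, -0.1303, 0.1634]
orientation: [-3.058, -0.719, 0.002]
contact_force: [0.2, 0.5, -4.6]
gripper_width: 0.0142
(32, 100, 75, 78)
(61, 0, 123, 50)
```

View pics/w2.png

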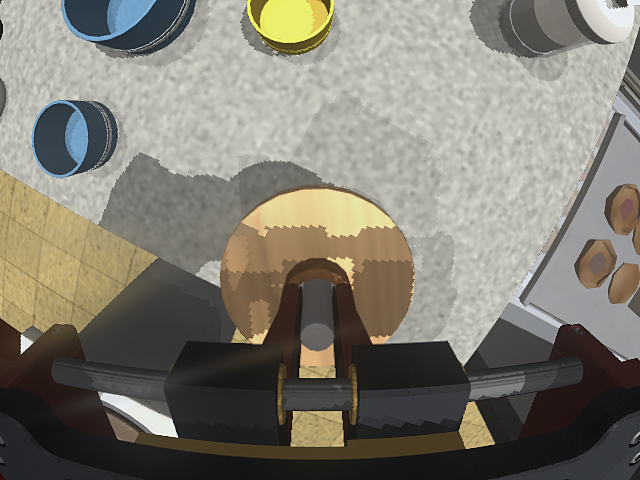

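Both lids are carried level, with the stem between the pads. I go part-way so the canister comes into full wrist view.

```bash
python3 -m inch '[0,0.004,-0.008,-0.01,0,0,0.01,-0.016,-0.01,0,0,0.012,-0.022,-0.01,0,0,0.012,-0.022,0,0,0,0.008,-0.022,0,0,0,0.004,-0.016,0,0,0,0,-0.008,0,0,0,0,0,0,0,0,0,0,0,0,0,0,0,0,0]'
python3 - <<'E'
from h import *
s=r.read_state();im=r.read_camera("wrist");cv2.imwrite("pics/w3.png",im[:,:,::-1])
c=blobs(im,(95,60,40),(125,255,255),(0,0,640,330),2)
for k in c: print(cv2.boundingRect(k))
M=R.from_rotvec(s["orientation"]).as_matrix();print(np.round(s["tool_pos"],4))
h=cv2.cvtColor(im,cv2.COLOR_RGB2HSV)
E
```

```text
clock: 6.18
tool_pos: [0.4537, -0.0068, 0.1941]
orientation: [3.059, 0.717, -0.0]
contact_force: [-0.3, -0.0, -4.1]
gripper_width: 0.0142
(203, 0, 126, 99)
(157, 144, 80, 79)
[ 0.4537 -0.0068  0.1941]
```

View pics/w3.png

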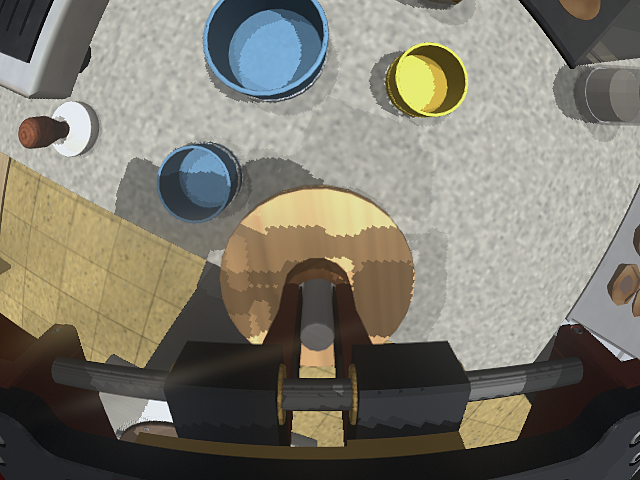

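```bash
python3 -m inch '[0,0,-0.008,0,0,0,0,-0.012,0,0,0,0,-0.012,0,0,0,-0.006,-0.008,0,0,0,0.01,-0.0,0,0,0,0.01,0,0,0,0,0.004,0,0,0,0,0,0,0,0,0,0,0,0,0]'
python3 - <<'E'
from h import *
s=r.read_state();im=r.read_camera("wrist")
M=R.from_rotvec(s["orientation"]).as_matrix();print(np.round(s["tool_pos"],4))
k=blobs(im,(95,60,40),(125,255,255),(0,0,640,330),2)
for q in k: print(cv2.boundingRect(q))
q=k[0][:,0];x,y,w,h=cv2.boundingRect(k[0])
for f in(.3,.4,.5):
    p=q[(q[:,1]<y+f*h)&(q[:,1]>1)];p=cv2.convexHull(p)[:,0];p=p[p[:,1]<y+f*h-2]
    c,d=circ(wonz(p,.075,s));print(f,len(p),c,d)
o=im[max(0,y-10):y+h+10,max(0,x-10):x+w+10];cv2.imwrite("pics/w4.png",cv2.resize(o,None,fx=3,fy=3)[:,:,::-1])
# stem tip relative to TCP (tip 0.0228 above TCP)
for px in((317,345),(317,335)):
    P=wonz(px,s["tool_pos"][2]+.0228,s)[0];print("tip in tool",(P-s["tool_pos"])@M)
E
```

```text
clock: 7.35
tool_pos: [0.4517, 0.0376, 0.194]
orientation: [-3.058, -0.719, 0.001]
contact_force: [0.1, 0.1, -4.2]
gripper_width: 0.0144
[0.4517 0.0376 0.194 ]
(256, 0, 129, 120)
(202, 165, 76, 59)
0.3 16 [0.57447425 0.09642649] 0.09303832188738687
0.4 19 [0.57445591 0.09642431] 0.09306486129329668
0.5 22 [0.57452727 0.0964951 ] 0.0929256988941667
tip in tool [-0.0027849  -0.00045817 -0.02279847]
tip in tool [ 0.00223386 -0.00046272 -0.02280109]
```

```bash
python3 - <<'E'
from h import *
s=r.read_state();im=r.read_camera("top");im2=r.read_camera("scene")
o=np.zeros((600,800,3),np.uint8)
o[:,:400]=cv2.resize(im[200:350,310:410],None,fx=4,fy=4,interpolation=2)
o[:440,400:800]=cv2.resize(im2[160:270,320:420],None,fx=4,fy=4,interpolation=2)
cv2.imwrite("pics/t5.png",o[:,:,::-1])
im0=cv2.imread("pics/scene0.png")[:,:,::-1].copy()
k=blobs(im0,(95,60,40),(125,255,255),(330,190,410,275),1)[0][:,0]
for f in (.3,.4):
    p=cv2.convexHull(k)[:,0];p=p[p[:,1]<203+f*31];print("scene can",circ(onz("scene",p,.075)))
E
```

```text
scene can (array([0.57406201, 0.09786662]), np.float64(0.09237721714052026))
scene can (array([0.57345915, 0.09806035]), np.float64(0.0933351645226779))
```

View pics/t5.png

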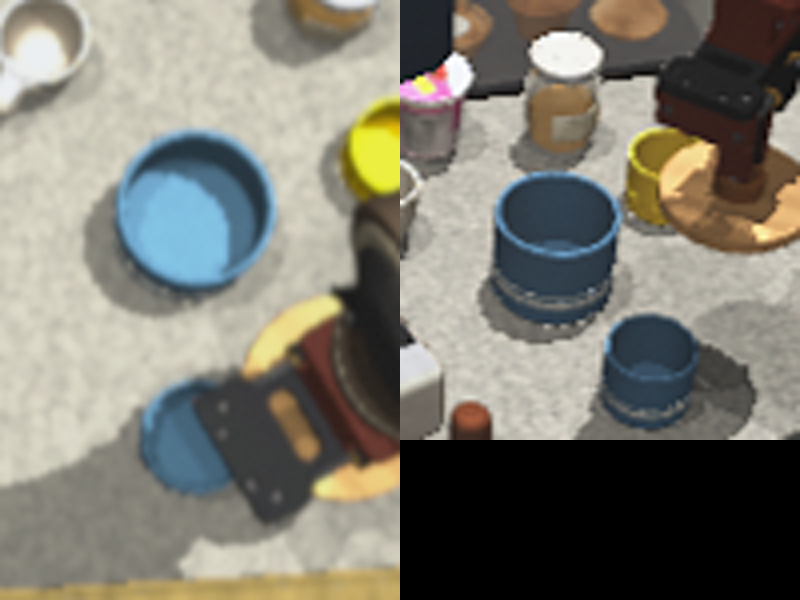

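```bash
python3 -m inch '[0,0.008,0,0,0,0,0.018,0.0004,0,0,0,0.026,0.0005,0,0,0,0.03,0.0005,0,0,0,0.026,0,0,0,0,0.018,0,0,0,0,0.01,0,0.005,0,0,0,0,0.015,0,0,0,0,0.018,0,0,0,0,0.01,0,0,0,0,0,0,0,0,0,0,0]'
python3 - <<'E'
from h import *
s=r.read_state();im=r.read_camera("top");im2=r.read_camera("scene")
o=np.zeros((600,800,3),np.uint8)
o[:,:400]=cv2.resize(im[180:330,300:400],None,fx=4,fy=4,interpolation=2)
o[:,400:800]=cv2.resize(im2[160:260,325:392],(400,600),interpolation=2)
cv2.imwrite("pics/t6.png",o[:,:,::-1])
E
```

```text
clock: 9.0
tool_pos: [0.5745, 0.0971, 0.1466]
orientation: [3.058, 0.719, 0.001]
contact_force: [0.9, 0.4, -3.6]
gripper_width: 0.0143
```

View pics/t6.png

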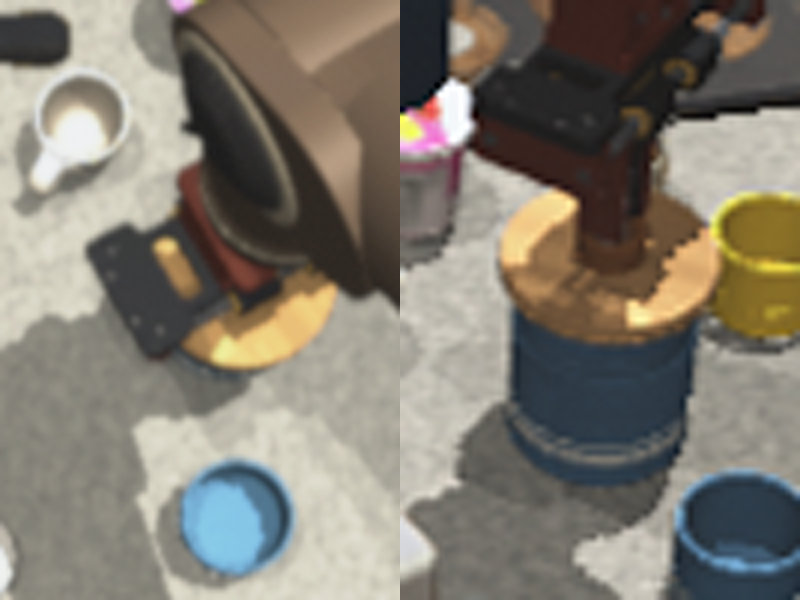

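```bash
python3 - <<'E'
from h import *
im=r.read_camera("scene");s=r.read_state();z=s["tool_pos"][2]-.0542
k=max(blobs(im,(8,60,90),(28,255,255),(335,185,446,225),3),key=lambda c:cv2.boundingRect(c)[3]);print(cv2.boundingRect(k))
h=cv2.convexHull(k)[:,0]
for zz in(.025,.021):
    P=onz("scene",h,z+zz);print(circ(P))
up=h[h[:,1]<205];print("upper",circ(onz("scene",up,z+.027)))
m=cv2.inRange(cv2.cvtColor(im,cv2.COLOR_RGB2HSV),(8,60,90),(28,255,255));o=im.copy();o[m>0]=(255,0,255)
E
```

```text
(341, 185, 56, 32)
(array([0.56068292, 0.07427819]), np.float64(0.15902359177812508))
(array([0.56431529, 0.07139513]), np.float64(0.15966872331450493))
upper (array([0.5548898 , 0.07686325]), np.float64(0.16204560454806566))
```

```bash
python3 - <<'E'
from h import *
im=r.read_camera("scene");s=r.read_state();z=s["tool_pos"][2]-.0542
h=cv2.cvtColor(im,cv2.COLOR_RGB2HSV)
print(h[205:216:5,342:384:3,0],h[212,372:384])
k=blobs(im,(8,60,70),(22,255,255),(335,188,382,222),1)[0];print(cv2.boundingRect(k))
p=cv2.convexHull(k)[:,0];P=onz("scene",p,z+.025)
c,d=circ(P);print(c,d)
e=np.abs(np.linalg.norm(P[:,:2]-c,axis=1)-d/2);print(circ(P[e<.003]),(e<.003).mean())
E
```

```text
[[ 15  15  15  15  15  14  12  14  15  15  16  16  17  22]
 [ 22  14  15  15  15  15  16  21  16  18  18  15  22  22]
 [ 21 106 104  14  14  16  15  16  15  15 105  70  23  21]] [[ 16 127 148]
 [ 15 130 104]
 [ 14 111  87]
 [ 14  73  87]
 [ 19  47  92]
 [ 21 104  91]
 [ 22 174 104]
 [ 22 184 115]
 [ 22 179 121]
 [ 22 181 124]
 [ 22 180 125]
 [ 22 181 138]]
(342, 188, 40, 29)
[0.56807099 0.09114734] 0.12899135618409632
(array([0.56707137, 0.09401917]), np.float64(0.12549332030773183)) 0.6428571428571429
```

```bash
python3 - <<'E'
from h import *
im=r.read_camera("scene");s=r.read_state();z=s["tool_pos"][2]-.0542
k=blobs(im,(8,80,70),(19,255,255),(335,192,380,222),1)[0];print(cv2.boundingRect(k))
p=cv2.convexHull(k)[:,0]
for zz in (.027,.023):
  P=onz("scene",p[p[:,1]>193],z+zz)
  c,d=circ(P);e=np.abs(np.linalg.norm(P[:,:2]-c,axis=1)-d/2);print(c,d,circ(P[e<.003]),(e<.003).mean())
# silhouettes: columns of disc vs canister
b=blobs(im,(95,60,30),(125,255,255),(335,205,380,245),1)[0];print("blue",cv2.boundingRect(b))
T=r.calibration("scene");f=240/np.tan(np.radians(T["vertical_fov"])/2)
def pr(P):
    W=T["world_from_camera"];q=(np.array(P)-W[:3,3])@W[:3,:3];return T["cx"]-f*q[0]/q[2],T["cy"]+f*q[1]/q[2]
for xy in((.5737,.098),(.5745,.0971)):print(pr((*xy,z+.025)),pr((*xy,.05)))
E
```

```text
(342, 192, 37, 25)
[0.56702967 0.10361738] 0.11061312270929817 (array([0.56702967, 0.10361738]), np.float64(0.11061312270929817)) 1.0
[0.57069458 0.10084821] 0.1110626954613351 (array([0.57069458, 0.10084821]), np.float64(0.1110626954613351)) 1.0
blue (344, 212, 31, 22)
(np.float64(359.9416623913238), np.float64(202.01546218708174)) (np.float64(358.5797140007007), np.float64(218.9716083645199))
(np.float64(360.04368642600105), np.float64(201.75655237686996)) (np.float64(358.67935410853124), np.float64(218.71156274589848))
```

Lateral and depth agreement are within about 2 mm, with 5 mm of play, so I lower gently.

```bash
python3 -m inch '[0,0,0,0.005,0,0,0,0,0.006,0,0,0,0,0.005,0,0,0,0,0.005,0,0,0,0,0.004,0,0,0,0,0.002,0,0,0,0,0,0,0,0,0,0,0]'
```

```text
clock: 10.25
tool_pos: [0.5744, 0.0972, 0.1193]
orientation: [3.058, 0.719, 0.001]
contact_force: [0.2, -0.7, -3.6]
gripper_width: 0.0143
```

The plug is about 10 mm into the mouth with no contact force.

```bash
python3 -m inch '[0,0,0,0.001,0,0,0,0,0.001,0,0,0,0,0.001,0,0,0,0,0.0008,0,0,0,0,0,0,0,0,0,0,0]'
```

```text
clock: 11.0
tool_pos: [0.5743, 0.0971, 0.1153]
orientation: [3.058, 0.719, 0.0]
contact_force: [-0.3, -0.5, -3.4]
gripper_width: 0.0146
```

```bash
python3 -m inch '[0,0,0,0.0004,0,0,0,0,0.0004,0,0,0,0,0.0004,0,0,0,0,0.0004,0,0,0,0,0,0,0,0,0,0,0]'
```

```text
clock: 11.75
tool_pos: [0.5744, 0.0971, 0.1153]
orientation: [3.058, 0.719, 0.001]
contact_force: [-5.4, -1.8, 11.2]
gripper_width: 0.0139
```

Contact reads +11 N at z 0.1153, which matches the expected seat height. I relieve the push, let go and back off to look.

```bash
python3 -m inch '[0,0,0,-0.0008,0,0,0,0,0,0,10,0,0,0,0,20,0,0,0,0,35,0,0,0,0,60,0,0,0,0,60,0,0,-0.01,0,60,0,0,-0.025,0,60,0,0,-0.025,0,60,0,0,-0.015,0,60,0,0,0,0,60,0,0,0,0]'
python3 - <<'E'
from h import *
s=r.read_state();im=r.read_camera("wrist");cv2.imwrite("pics/w7.png",im[:,:,::-1])
print(s["tool_pos"])
E
```

```text
clock: 13.25
tool_pos: [0.5738, 0.0969, 0.1888]
orientation: [3.058, 0.719, -0.002]
contact_force: [0.5, -0.2, -0.8]
gripper_width: 0.0526
[0.5738295  0.09690885 0.18877357]
```

View pics/w7.png

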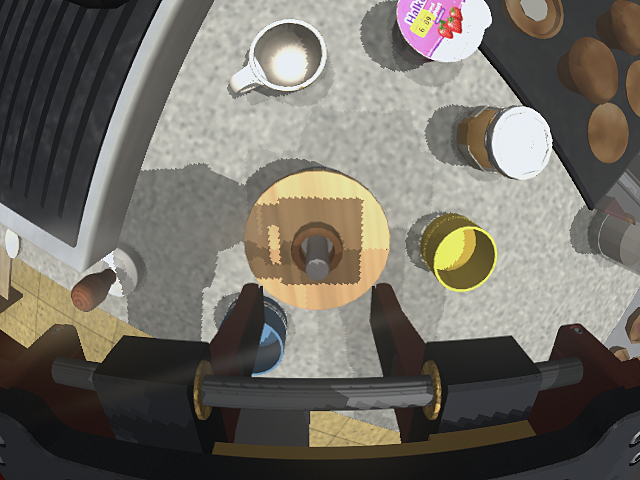

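The lids sit level on the canister. The collar spans columns 291–343, the stem tip is at (317,270) and the disc spans 245–390.

```bash
python3 - <<'E'
from h import *
s=r.read_state();M=R.from_rotvec(s["orientation"]).as_matrix();im=r.read_camera("wrist")
for n,px,z in(("tip",(317,268),.138),("collar",(317,248),.104),("disc",(318,239),.088)):
    P=wonz(px,z,s)[0];print(n,np.round(P,4),np.round((P-s["tool_pos"])@M,4))
k=blobs(im,(8,60,70),(24,255,255),(235,160,400,315),1)[0];h=cv2.convexHull(k)[:,0];print(circ(wonz(h,.087,s)))
E
```

```text
tip [0.5758 0.0983 0.138 ] [ 0.0025 -0.0003  0.0506]
collar [0.5765 0.0986 0.104 ] [ 0.0034 -0.0002  0.0846]
disc [0.5781 0.0985 0.088 ] [0.0048 0.0005 0.1006]
(array([0.57431443, 0.09766999]), np.float64(0.10742942856293233))
```

```bash
python3 -m inch '[60,0.001,0,0.02,0,60,0,0,0.025,0,60,0,0,0.025,0,60,0,0,0.013,0,60,0,0,0.006,0,60,0,0,0,0,60,0,0,0,0,48,0,0,0,0,45,0,0,0,0]' 20
```

```text
clock: 14.48
tool_pos: [0.5754, 0.0976, 0.101]
orientation: [3.058, 0.719, 0.001]
contact_force: [-0.5, -0.7, -0.3]
gripper_width: 0.0404
```

```bash
python3 -m inch '[45,0,0,0.0015,0,45,0,0,0,0,42,0,0,0,0,39,0,0,0,0,35,0,0,0,0,30,0,0,0,0,30,0,0,0,0,30,0,0,0,0]' 20
```

```text
clock: 15.48
tool_pos: [0.5751, 0.0976, 0.099]
orientation: [-3.058, -0.719, 0.0]
contact_force: [0.9, 0.9, -0.6]
gripper_width: 0.0355
```

```bash
python3 -m inch '[20,0,0,-0.002,0,20,0,0,-0.004,0,20,0,0,-0.006,0,20,0,0,-0.008,0,20,0,0,0,0,20,0,0,0,0]'
python3 - <<'E'
from h import *
im=r.read_camera("scene");cv2.imwrite("pics/s8.png",cv2.resize(im[160:250,320:410],None,fx=6,fy=6,interpolation=2)[:,:,::-1])
E
```

```text
clock: 16.23
tool_pos: [0.5751, 0.0975, 0.1191]
orientation: [3.058, 0.719, 0.0]
contact_force: [-0.3, -0.5, -2.8]
gripper_width: 0.0348
```

View pics/s8.png

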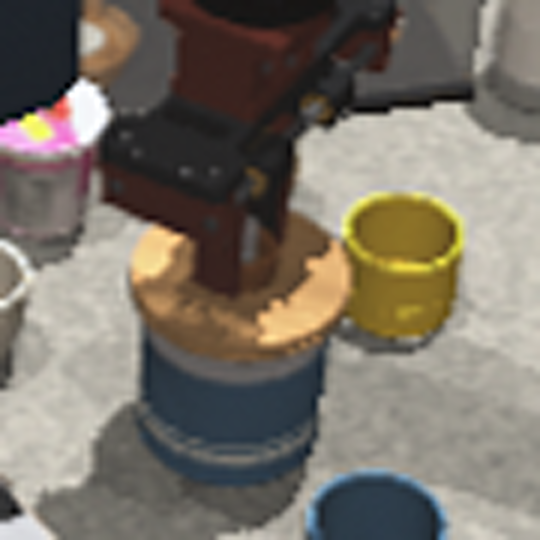

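The grey flange stays on the canister rim while only the cover rises. I lift on.

```bash
python3 -m inch '[20,0,0,-0.005,0,20,0,0,-0.009,0,20,0,0,-0.012,0,20,0,0,-0.012,0,20,0,0,-0.012,0,20,0,0,-0.009,0,20,0,0,-0.005,0,20,0,0,-0.002,0,20,0,0,0,0,20,0,0,0,0,20,0,0,0,0]'
python3 - <<'E'
from h import *
im=r.read_camera("scene");im2=r.read_camera("top")
o=np.zeros((540,800,3),np.uint8)
o[:,:500]=cv2.resize(im[150:258,320:420],None,fx=5,fy=5,interpolation=2)
o[:,500:]=cv2.resize(im2[180:342,300:390],(300,540),interpolation=2)
cv2.imwrite("pics/s9.png",o[:,:,::-1])
E
```

```text
clock: 17.65
tool_pos: [0.575, 0.0975, 0.1847]
orientation: [-3.058, -0.719, 0.001]
contact_force: [0.4, -0.2, -1.9]
gripper_width: 0.035
```

View pics/s9.png

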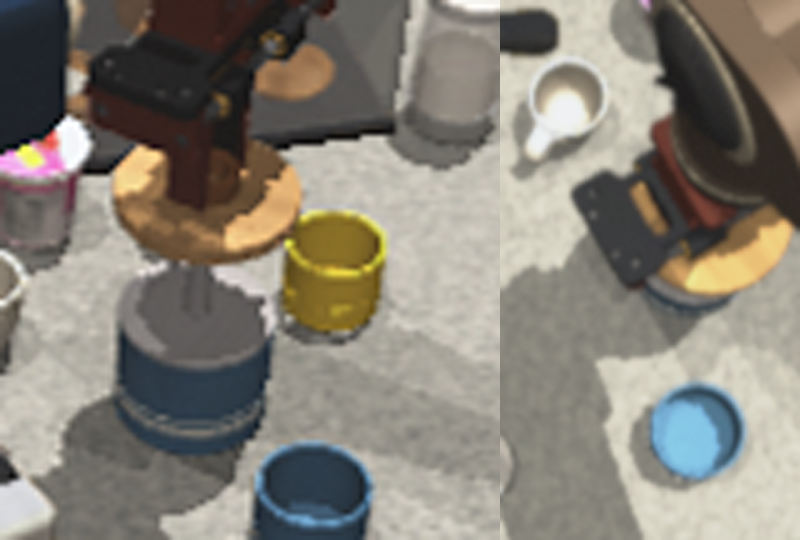

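```bash
python3 - <<'E'
from h import *
s=r.read_state();print(s["tool_pos"],s["gripper_width"],s["contact_force"]);r.job_done()
E
```

```text
[0.57505965 0.09757368 0.18483828] 0.0352829415454956 [ 0.4405964   0.03408224 -0.7367034 ]
the job is handed in; nothing more can be done
```

I handed the job in at about 17.7 s on the robot's clock, with the gripper still holding the wooden cover level over the blue canister.

- **Seating:** I carried both lids by the stem to the large blue canister and lowered them gently. Contact came at 61 mm above the grasp height, which matches the seated height, with about 11 N of push. I relieved that push before letting go of the stem.
- **Lifting the cover:** I gripped the cover by its collar (35 mm between the pads) and raised it 86 mm straight up. Going by the lift height, its rim is about 24 mm above the stem's tip.
- **Last picture:** The inner lid sits flat in the upright canister with its stem free below the cover. The other things in view show no sign of having been moved.

**Checks that disagreed:**
- The top and wrist cameras differed by up to 5 mm on the canister's position. I placed the lids by the difference measured within each view, and those agreed to about 3 mm, inside the 5 mm of play.
- Two early attempts to outline the cover ran into the yellow pot. The third gave a sensible diameter.

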